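# Clamp a glued breadboard with a pump clamp

## Robot

A 7-joint arm with a two-finger parallel gripper is mounted at the origin on the work surface. World frame = base frame: x ahead of the robot, y to its left, z up, the work surface at z = 0. Lengths are in m, angles in rad, forces in N, time in s.
With the tool pointing down it reaches from about 0.4 to 0.875 m from the base axis. Payload 19.3 kg.
Tool frame: the origin (TCP) lies midway between the tips of the shut fingers; the grasp point (between the pads) lies 19 mm behind it; z points along the fingers, y is the line along which they close (so a half turn about z gives the same grasp; the last joint's range is limited). The gripper opens to 85 mm and grips with 20 to 120 N. Pads are 22 mm wide; open, the fingers measure 114 mm over their backs; the gripper's body (76 mm by 85 mm) begins 54 mm behind the grasp point. The pads swing forward as they close: fully open they stand 13 mm farther back than shut.
Start: joints at [1.244, 0.521, -0.036, 1.599, 0.021, 1.021, -0.113], TCP at [0.159, -0.605, 0.205] pointing down, gripper open.
Joint ranges: [-2.91, 2.91], [-0.3, 2.13], [-1.5, 1.42], [0.17, 2.43], [-1.26, 4.41], [0.16, 1.93], [-2.52, 2.52]. Speed limits (rad/s): [1.89, 1.89, 2.39, 2.39, 3.01, 3.01, 3.01].

## Interface

Orientations are given as a unit quaternion [x, y, z, w].
In Python, from rig import bot, viewer gives the robot as it stands.
- The arm moves only by the tool servo_tool, never from a script. Its argument "motion" is a list of rows, each a list of 3 entries, a list of its own where there are three numbers: the opening, from -1 (shut) to 1 (fully open), then the shift along the world's x, y, z in units of 100 cm (1.0 is 100 cm), then the turn about the world's z in units of 180 degrees (1.0 is 180 degrees). A call has exactly 5 rows; each row shifts and turns the commanded pose from where the row before left it; what a row does not reach is not made up. A row lasts 1/12 s, in which the tool goes at most 41.7 mm and 7.16 degrees, less where a joint would pass 70% of its speed; a pose out of reach is approached as far as the arm can. A call with a number of a shift or a turn outside -1 to 1 is refused whole. A call with a gripper value outside its range is refused whole. The fingers move at their own pace and stop on an object; the grip force is fixed at half the most. Time passes only in rows, so rows that do not move let the fingers close, or fill a call up. It gives the time, the measured TCP pose, the force, the opening and the grip force at its end, in the units of the state.
- bot.get_state(): the state, without advancing time (a new reading comes with each control period).
- viewer.snapshot(name): name is "side" or "top"; returns the picture (480x640x3 uint8, red, green, blue); there is no depth.
- viewer.camera_params(name): a dict with "mtx" (3x3 intrinsics, pixels), "distortion" ([k1, k2, p1, p2, k3] as OpenCV has them; the pictures are not rectified), "R" (3x3) and "t" (3): a world point X has camera coordinates R X + t. Camera axes: x right, y down, z forward; pixel columns grow to the right and rows downward; lengths in m; the calibration is good to about 2 mm. A picture is of the moment at which its call begins. camera_params takes no time and is no camera call.
- bot.sign_off(): hands the job in; it is judged then, once.
The state is a dict: "t": time; "q": joint angles; "qvel": joint speeds; "tau": joint torques, N m; "ee_pos": TCP position; "tool_rot": TCP orientation; "force": force on the tool from outside, world axes, zero at the start; "wrist_torque": the same for the moment, N m; "finger_gap": finger opening in m; "gripper_force": force on a finger pad.
Only numpy, scipy, OpenCV 4.12 (cv2) and the standard library are available. Lean on these libraries where they do the work, as an engineer would, in place of code of your own. Each camera call takes 0.05 s, during which the arm holds its last target. There are 200 camera calls.

## Task

Take the pepper mill out of the clamp and stand it upright on the round cork mat, then pump the clamp's lever until the sprung shoe presses the breadboard against the end stop with its spring squeezed about halfway - never near bottoming out, which would crush the glued edge. Work the jaw only by the lever, leave the other things alone, and finish while holding the lever down with the fingers so that the clamp stays tight.

Things in the scene. Friction and masses are not known exactly. Their poses are not given: they have to be found in the camera images.
- clamp: Pump clamp fixed to the worktop: wooden base board 110 x 420 x 18 mm, grey pump housing 46 x 90 mm, 118 mm tall, towards one end, steel stop at the other. Origin: centre of the board's underside. Its y axis runs along the board from housing to stop, the way the jaw is pushed; z up. The push rod (42 mm above the worktop) passes through the housing.
- stop: Fixed dark steel end stop of the clamp, 90 mm wide, 56 mm tall above the base board; its face towards the jaw is 175 mm from the clamp's origin along the clamp's y. Origin: centre of its foot.
- board: The work: a loose thick wooden breadboard piece with a glue line, 100 mm (across the clamp) x 80 mm (along the clamp) x 38 mm high, 0.2 kg, lying on the base board about 1 mm from the stop. Origin: centre of its underside; its y axis runs along the clamp. The face to be pressed is 40 mm from the origin towards the jaw.
- mill: Dark wooden pepper mill, 148 mm high, standing upright on the base board in the gap between the jaw's shoe and the board, in the jaw's way. Foot 46 mm wide, waist 34 mm, round straight head 42 mm in diameter from 95 to 140 mm above its foot (grip it there), a small steel knob on top. About 0.2 kg. Origin: centre of its underside.
- mat: Round cork mat, 110 mm in diameter, 5 mm thick, fixed flat on the worktop to the left of and nearer the robot than the clamp. Origin: centre of its underside (its top is 5 mm above the worktop).
- jaw: Jaw on its push rod: a bright steel plate, 62 mm wide, 44 mm high, at the front end of the push rod; its top is 64 mm above the worktop. Origin: on the rod's axis; the plate's front is 8 mm behind this point along the clamp's y.
- shoe: Black rubber-faced shoe, 56 mm wide, 36 mm high, 8 mm thick, carried on a spring in front of the jaw plate. Uncompressed there is a gap of 16 mm between the back of the shoe and the front of the jaw plate; that gap shrinks as the spring is squeezed and is 0 when it bottoms out. Origin: on the rod's axis, 16 mm behind the shoe's pressing face.
- shoe_front (a point): Centre of the shoe's pressing face, 42 mm above the worktop.
- lever: Pump lever of the clamp, rising backwards from the rear of the housing; at its free end a wooden press pad 46 mm wide (across the clamp) x 36 mm long x 12 mm thick. Origin: on the lever's pivot (113 mm behind the clamp's origin, 108 mm above the worktop).
- pad_top (a point): Centre of the top of the press pad at the lever's end, 115 mm from the pivot. At rest it is about 160 mm above the worktop; pressing the lever fully down brings it about 79 mm lower while it stays within about 10 mm of the same place horizontally. Pressing takes about 2 to 10 N.
- lever_angle (a joint): Pump lever angle (rad): 0 raised (its rest, a spring brings it back up), 0.70 fully down against its stop. Each rad pressed drives the push rod 36 mm forward (25 mm a full stroke, less up to 5 mm of play for the ratchet to catch); going back up it leaves the rod where it is.
- jaw_slide (a joint): Advance of push rod and jaw towards the stop (m), 0 fully back, 0.105 the limit. The ratchet only pushes: friction (2 N) keeps the rod where it is left, but with the lever let go the squeezed spring pushes the rod back until the shoe is squeezed less than about 3 mm. Only a lever held down keeps the clamp tight.
- shoe_squeeze (a joint): How far the shoe's spring is squeezed (m): 0 free, 0.016 bottomed out. 0.8 N per mm; 0.008 is halfway (about 7 N on the board).
- mug: white ceramic mug, 80 mm wide, 90 mm high; a bystander. Origin: centre of its underside.
- jar: lidded glass jar, 68 mm wide, 100 mm high; a bystander. Origin: centre of its underside.
- tin: plain metal tin, 74 mm wide, 120 mm high; a bystander. Origin: centre of its underside.
- bowl: white bowl, 130 mm wide, 55 mm high; a bystander. Origin: centre of its underside.
- spoon: wooden spoon lying flat; a bystander. Origin: underside, about its middle.
- eggcup: small wooden egg cup, 48 mm wide, 65 mm high; a bystander. Origin: centre of its underside.
Not all that is in view belongs to the job. What is meant by the mill is not green or purple, and is the larger of those in its own colour.

How it is judged:
On the way, in this order (a step that is already met when the one before it is completed fails the run):
1. the pepper mill stands upright and released on the cork mat (horizontal distance between mill and mat below 0.04 m and height (world z) of mill below 0.012 m and angle between mill's own z axis and vertical below 0.1 rad and linear speed of mill below 0.03 m/s and contact force between mill and the arm below 0.2 N and contact force between mill and the fingers below 0.2 N), for 0.2 s.
2. with the lever pressed by the fingers, the shoe presses the board and its spring is squeezed by 4 to 12.5 mm (value of joint shoe_squeeze between 0.004 and 0.0125 m and contact force between shoe and board above 2.5 N and contact force between lever and the fingers above 0.7 N), for 0.2 s.
At the end, for the whole second after the job is handed in: Fingers still pressing the lever pad; the shoe's spring steadily squeezed by 4 to 12.5 mm of its 16, shoe on board (over 2.5 N), board on stop (over 2 N), board flat, within 20 mm of the clamp's middle line; the mill upright within 0.1 rad, untouched, within 40 mm of the mat's centre (all of step 1 and all of step 2 and contact force between board and stop above 2 N and velocity of joint shoe_squeeze between -0.01 and 0.01 m/s and z of board in the frame of clamp below 0.022 m and x of board in the frame of clamp between -0.02 and 0.02 m); the arm keeps its last pose, push and grip.
It fails at once if the shoe's spring is squeezed beyond 15 mm of its 16 mm: the glued edge is crushed (value of joint shoe_squeeze above 0.015 m).
It fails at once if the jaw or its shoe is pushed by the fingers or arm (over 4 N) instead of by the lever (contact force between any of jaw, shoe and the fingers above 4 N or contact force between any of jaw, shoe and the arm above 4 N).
It fails at once if the shoe is run against the mill (over 4 N) (contact force between shoe and mill above 4 N).
It fails at once if a bystander is moved by more than 40 mm (distance of any of mug, jar, tin, bowl, spoon, eggcup from where it was at the start of the episode above 0.04 m).
It also fails if it takes over 72 s, if anything falls off the work surface, if the arm or the gripper's body presses on something with over 40 N, if the wrist force passes 120 N, or if a joint passes its speed limit or range.

## Working session

There is one attempt and no reset: what is moved stays moved. The work goes in short steps, Python scripts to look and compute and a tool call to move; the robot and the scene stay as the last step left them, time stands still between calls to the robot, and variables do not carry over. Pictures are saved under pics/ and viewed, at most 10 in all, crops included, and the job is handed in when it is done.

Besides the shell and the picture viewer there is one more tool, called after "Emit:" by a JSON object that holds its "op" and its "data". servo_tool: Moves the arm, as the interface text tells. Its arguments: {"type":"object","properties":{"motion":{"type":"array"}},"required":["motion"]}

```bash
ls; mkdir -p pics
cat > h.py <<'E'
import numpy as np, cv2
from rig import bot, viewer
def ray(cam,uv):
    p=viewer.camera_params(cam); K=np.array(p["mtx"],float); d=np.array(p["distortion"],float); R=np.array(p["R"]); t=np.array(p["t"])
    n=cv2.undistortPoints(np.array([[uv]],float),K,d)[0,0]
    return -R.T@t, R.T@np.array([n[0],n[1],1.])
def onz(cam,uv,z):
    o,d=ray(cam,uv); return o+d*(z-o[2])/d[2]
def proj(cam,X):
    p=viewer.camera_params(cam)
    r=cv2.projectPoints(np.array(X,float).reshape(-1,1,3),cv2.Rodrigues(np.array(p["R"],float))[0],np.array(p["t"],float),np.array(p["mtx"],float),np.array(p["distortion"],float))[0]
    return r.reshape(-1,2)
def snap(cam,name):
    im=np.asarray(viewer.snapshot(cam)); cv2.imwrite(f"pics/{name}.png",im[:,:,::-1]); return im
E
python3 - <<'E'
from h import *
snap("top","top0");snap("side","side0")
for c in("top","side"): print(c,ray(c,(320,240)))
s=bot.get_state();print(s)
E
```

```text
pics
top (array([0.48856591, 0.01607234, 1.27692999]), array([ 0.07382938, -0.00392949, -0.99729701]))
side (array([0.41673734, 1.13040068, 0.79243094]), array([ 0.09246784, -0.86125678, -0.50005817]))
{'t': 0.1, 'q': array([ 1.24381208,  0.5219051 , -0.03633551,  1.59989333,  0.02120533,
        1.02113864, -0.11281597]), 'qvel': array([ 0.00010852,  0.00029563, -0.00064873, -0.0012419 , -0.00058609,
       -0.00206588,  0.00116817]), 'tau': array([ 2.56613013e-03, -9.28502870e+01,  1.98402666e+00, -3.70532012e+01,
        1.81501696e-02,  5.47378397e-03,  8.59866248e-06]), 'ee_pos': array([ 0.15862461, -0.60421936,  0.2049346 ]), 'tool_rot': array([ 9.91770098e-01,  1.28030629e-01, -9.47615730e-05, -4.70177244e-04]), 'force': array([ 0.55431436, -0.18308665, -0.4057817 ]), 'wrist_torque': array([-0.01041678,  0.01099596, -0.02665512]), 'gripper_force': 0.0, 'finger_gap': 0.08532729730297223}
```

View pics/top0.png

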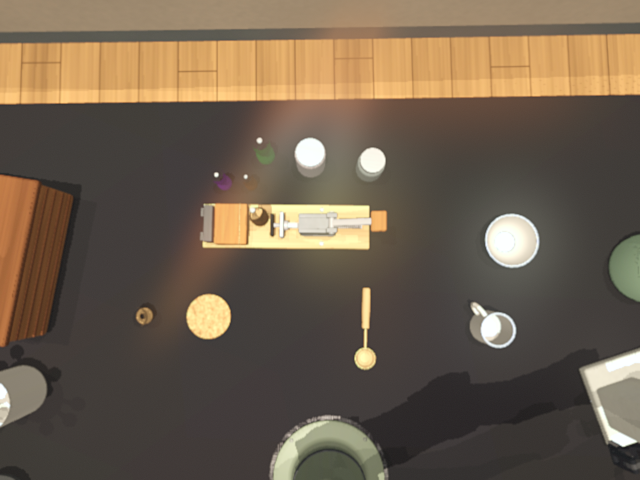

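View pics/side0.png

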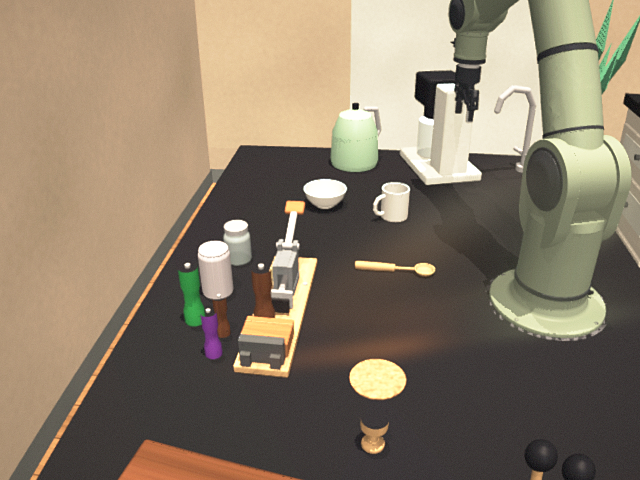

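Candidates for the mill: a dark brown one in the clamp (top 259,215; side 263,292), a small brown one (top 248,183; side 221,315), a green one (side 191,295) and a purple one (side 212,335). I choose the larger brown one in the clamp. The mat is at top (209,316) and the orange press pad at top (379,221). Next is a close crop plus measurements.

Run:
```python
from h import *
a=cv2.imread("pics/top0.png");b=cv2.imread("pics/side0.png")
c=np.hstack([cv2.resize(a[140:260,190:400],None,fx=2,fy=2,interpolation=2)[:,:420],cv2.resize(b[190:380,180:320],None,fx=2.5,fy=2.5,interpolation=2)[:240*2][:, :350][:475]][:1])
cv2.imwrite("pics/c.png",np.vstack([cv2.resize(a[140:260,190:400],(560,320),interpolation=2)]))
d=np.zeros((600,800,3),np.uint8); d[:240,:420]=c; d[:570,420-40+0:800]=0
d[:240,:420]=c; d[20:590,421:800]=cv2.resize(b[190:380,190:316],(379,570),interpolation=2); d[250:490,:420]=cv2.resize(a[190:250,200:305],(420,240),interpolation=2)
cv2.imwrite("pics/crop.png",d)
# board outline via light wood mask
for n,uv,z in [("bA",(204,205),.018),("bB",(370,205),.018),("bC",(370,248),.018),("bD",(203,248),.018),("mat",(209,316),.005),("pad",(379,221),.16),("millhead",(259,215),.14)]:
    print(n,onz("top",uv,z).round(4))
hsv=cv2.cvtColor(a,cv2.COLOR_BGR2HSV)
m=cv2.inRange(hsv,(5,60,90),(30,255,255))
n,l,s,ce=cv2.connectedComponentsWithStats(m)
for i in range(1,n):
    if s[i,4]>100: print(s[i],ce[i].round(1))
```

```text
bA [0.6752 0.3037 0.018 ]
bB [ 0.6687 -0.1169  0.018 ]
bC [ 0.5596 -0.1143  0.018 ]
bD [0.5661 0.3059 0.018 ]
mat [0.3954 0.2932 0.005 ]
pad [ 0.6119 -0.1212  0.16  ]
millhead [0.6322 0.1501 0.14  ]
[    0     0   640   340 87786] [316.   96.9]
[   0  174   39  173 3922] [ 13.1 240.3]
[  10  186   38  155 1053] [ 28.4 262.2]
[  18  188   45  152 2004] [ 41.2 262.1]
[ 37 193  34 143 869] [ 53.3 263.2]
[354 287  23  84 913] [365.1 333.8]
[136 307  17  19 233] [144.1 315.5]
```

View pics/crop.png

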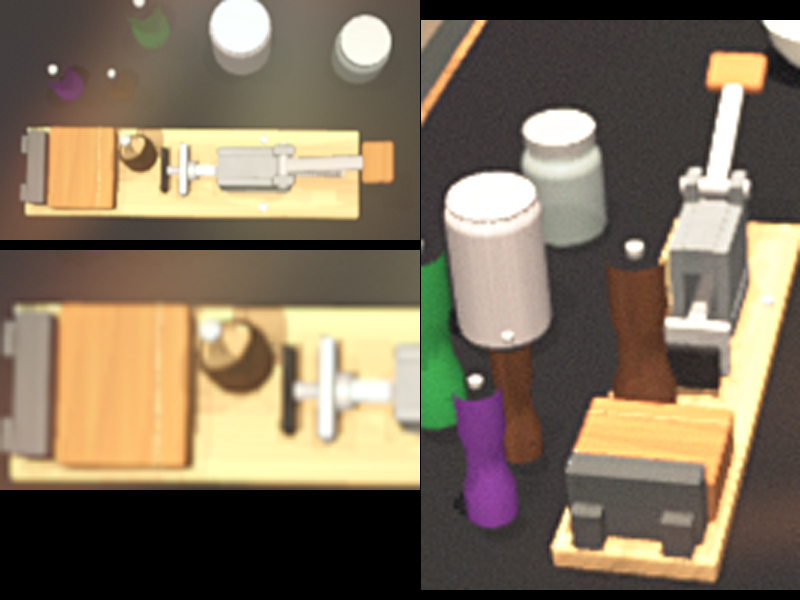

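The crop shows the large dark brown mill standing in the clamp between the breadboard and the shoe. Its steel knob is at top (252.5,210) and side (261,266).

Run:
```python
from h import *
print(onz("top",(252.5,210),.164),onz("side",(261.1,265.7),.164))
(o1,d1),(o2,d2)=ray("top",(252.5,210)),ray("side",(261.1,265.7))
s=np.linalg.lstsq(np.c_[d1,-d2],o2-o1,rcond=None)[0]; print(o1+d1*s[0],o2+d2*s[1])
# breadboard/shoe along y
for n,uv,z in [("bread",(247,225),.056),("shoefront",(271,224),.06),("plate",(282,224),.064)]: print(n,onz("top",uv,z))
# mat centroid side
b=cv2.imread("pics/side0.png"); print(onz("side",(378,379),.005))
print(proj("top",[[.62,.15,.018],[.62,.15,.158]]))
```

```text
[0.64062992 0.1617258  0.164     ] [0.64135738 0.16355422 0.164     ]
[0.64078754 0.16187677 0.16284641] [0.64171849 0.1619999  0.16298972]
bread [0.61856463 0.18951778 0.056     ]
shoefront [0.61968543 0.13032387 0.06      ]
plate [0.61883913 0.10317144 0.064     ]
[0.39395677 0.30008975 0.005     ]
[[264.78524337 225.75403784]
 [258.11393776 219.38585397]]
```

Emit:
{"op": "servo_tool", "data": {"motion": [[1, [0.01, 0.015, 0.02], 0.03], [1, [0.02, 0.03, 0.015], 0.038], [1, [0.02, 0.033, 0.01], 0.038], [1, [0.02, 0.033, 0.01], 0.038], [1, [0.02, 0.033, 0], 0.038]]}}

```text
t: 0.52
ee_pos: [0.2496, -0.4594, 0.2619]
tool_rot: [0.914, 0.405, -0.0, 0.001]
force: [1.5, -0.6, 0.8]
finger_gap: 0.0853
gripper_force: 0.0
```

Emit:
{"op": "servo_tool", "data": {"motion": [[1, [0.021, 0.034, 0], 0.038], [1, [0.021, 0.034, 0], 0.038], [1, [0.021, 0.034, 0], 0.038], [1, [0.021, 0.034, 0], 0.038], [1, [0.021, 0.034, 0], 0.038]]}}

```text
t: 0.93
ee_pos: [0.3541, -0.2887, 0.2604]
tool_rot: [0.755, 0.656, -0.0, 0.0]
force: [2.1, -1.2, 0.6]
finger_gap: 0.0855
gripper_force: 0.0
```

Emit:
{"op": "servo_tool", "data": {"motion": [[1, [0.021, 0.034, 0], 0.038], [1, [0.021, 0.034, 0], 0.008], [1, [0.021, 0.034, 0], 0], [1, [0.021, 0.034, 0], 0], [1, [0.021, 0.034, 0], 0]]}}

```text
t: 1.35
ee_pos: [0.4592, -0.1188, 0.2604]
tool_rot: [0.708, 0.707, -0.0, 0.0]
force: [0.5, -1.5, 0.4]
finger_gap: 0.0855
gripper_force: 0.0
```

Run:
```python
from h import *
s=bot.get_state();print(s['t'],s['ee_pos'],s['tool_rot'],s['q'])
```

```text
1.35 [ 0.45917569 -0.11876204  0.26041391] [ 7.07523844e-01  7.06689463e-01 -1.01419623e-04  5.72655148e-05] [ 0.60931812  0.25746308 -0.57882881  1.89096203  0.16253479  1.03955065
 -0.03833886]
```

Emit:
{"op": "servo_tool", "data": {"motion": [[1, [0.021, 0.034, 0], 0], [1, [0.021, 0.034, 0], 0], [1, [0.021, 0.034, 0], 0], [1, [0.021, 0.034, 0], 0], [1, [0.021, 0.034, 0], 0]]}}

```text
t: 1.77
ee_pos: [0.5643, 0.0512, 0.2602]
tool_rot: [0.708, 0.707, -0.0, -0.0]
force: [-0.2, -0.5, 0.8]
finger_gap: 0.0857
gripper_force: 0.0
```

Emit:
{"op": "servo_tool", "data": {"motion": [[1, [0.021, 0.034, 0], 0], [1, [0.021, 0.034, 0], 0], [1, [0.021, 0.034, 0], 0], [1, [0.014, 0.009, 0], 0], [1, [0, 0, 0], 0]]}}

```text
t: 2.18
ee_pos: [0.6417, 0.1642, 0.259]
tool_rot: [0.706, 0.708, 0.0, -0.001]
force: [0.2, -0.4, 0.3]
finger_gap: 0.0851
gripper_force: 0.0
```

Run:
```python
from h import *
s=bot.get_state();print(s['t'],s['ee_pos'],s['q'])
b=snap("side","side1")[:,:,::-1]; a=snap("top","top1")[:,:,::-1]
d=np.zeros((480,800,3),np.uint8); d[:,:380]=cv2.resize(b[160:400,180:370],(380,480)); d[:,400:]=cv2.resize(a[150:270,210:310],(400,480))
cv2.imwrite("pics/c1.png",d)
```

```text
2.1833 [0.64165889 0.1642356  0.2590477 ] [ 0.02682741  0.59451101 -0.59749745  1.4046738   0.33677667  1.24563315
 -0.59529298]
```

View pics/c1.png

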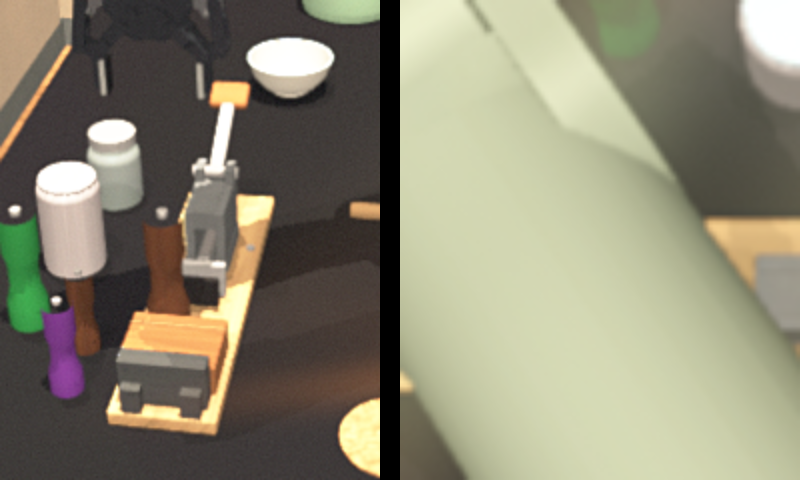

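The hand is over the mill: the fingertips are at crop (102,85) and (200,90), and the knob is at (162,213). I'll descend and grip.

Emit:
{"op": "servo_tool", "data": {"motion": [[1, [0, -0.002, -0.03], 0], [1, [0, 0, -0.035], 0], [1, [0, 0, -0.035], 0], [1, [0, 0, -0.03], 0], [1, [0, 0, -0.009], 0]]}}

```text
t: 2.7
ee_pos: [0.6384, 0.1562, 0.1173]
tool_rot: [0.708, 0.706, -0.003, -0.001]
force: [-0.8, -0.6, -0.9]
finger_gap: 0.0855
gripper_force: 0.0
```

Emit:
{"op": "servo_tool", "data": {"motion": [[-1, [0, 0, 0], 0], [-1, [0, 0, 0], 0], [-1, [0, 0, 0], 0], [-1, [0, 0, 0], 0], [-1, [0, 0, 0], 0]]}}

```text
t: 3.12
ee_pos: [0.642, 0.1588, 0.1241]
tool_rot: [0.708, 0.707, 0.002, 0.001]
force: [-1.4, -1.2, 12.9]
finger_gap: 0.0386
gripper_force: 58.7
```

Emit:
{"op": "servo_tool", "data": {"motion": [[-1, [0, 0, 0.004], 0], [-1, [0, 0, 0.006], 0], [-1, [0, 0, 0.01], 0], [-1, [0, 0, 0.015], 0], [-1, [0, 0, 0], 0]]}}

```text
t: 3.53
ee_pos: [0.642, 0.1591, 0.1599]
tool_rot: [0.707, 0.707, 0.002, 0.001]
force: [0.4, 0.7, -1.2]
finger_gap: 0.0384
gripper_force: 60.5
```

Run:
```python
from h import *
s=bot.get_state();print(s['ee_pos'],s['force'],s['finger_gap'])
b=snap("side","side2")[:,:,::-1]
cv2.imwrite("pics/c2.png",cv2.resize(b[180:400,170:370],(545,600)))
```

```text
[0.64195148 0.15907079 0.15990465] [ 0.41501767  0.71968298 -1.15201468] 0.03842149967832683
```

View pics/c2.png

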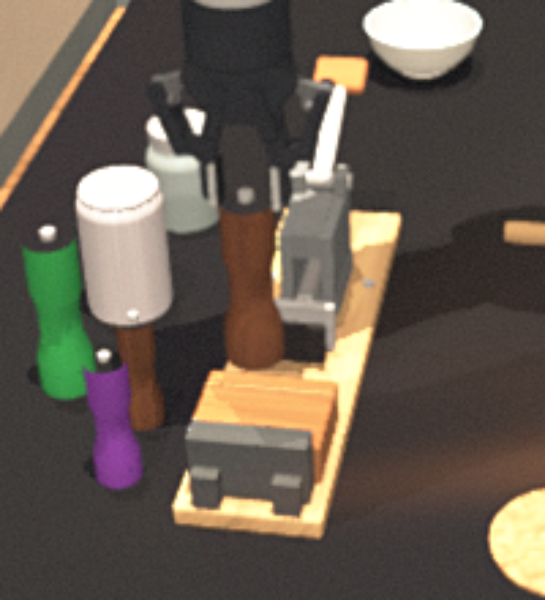

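The mill has risen with the hand: its knob is now at side (260,251.5) and its foot at (264,314). I need to check where it sits in the grip.

Run:
```python
from h import *
for z in(.184,.19,.195,.2,.205): print(z,onz("side",(259.9,251.5),z))
for y in(.16,.17,.18):
  print(y,proj("side",[[.642,y,.2],[.642,y,.158+.036],[.642,y,.063+.036],[.642,y-.0,.054],[.642,y+.023,.054],[.621,y,.18],[.663,y,.18],[.62,y,.16],[.664,y,.16]]).round(1).tolist())
b=cv2.imread("pics/side2.png");h=cv2.cvtColor(b,cv2.COLOR_BGR2HSV)
for r in range(246,320,4): print(r,"".join("%d/%d/%d "%tuple(h[r,c]) for c in range(246,278,4)))
```

```text
0.184 [0.64706109 0.14121614 0.184     ]
0.19 [0.64478976 0.15097091 0.19      ]
0.195 [0.642897   0.15909989 0.195     ]
0.2 [0.64100423 0.16722887 0.2       ]
0.205 [0.63911146 0.17535785 0.205     ]
0.16 [[260.1, 249.6], [260.3, 252.2], [262.9, 290.9], [264.1, 308.1], [262.1, 314.6], [270.9, 258.6], [250.5, 257.5], [271.8, 267.0], [250.7, 265.8]]
0.17 [[259.1, 252.2], [259.3, 254.8], [262.0, 293.6], [263.2, 310.9], [261.2, 317.5], [270.0, 261.2], [249.5, 260.1], [271.0, 269.6], [249.7, 268.5]]
0.18 [[258.2, 254.8], [258.3, 257.4], [261.1, 296.4], [262.3, 313.8], [260.3, 320.4], [269.1, 263.9], [248.5, 262.8], [270.1, 272.3], [248.7, 271.1]]
246 20/35/144 30/28/27 8/15/68 11/32/64 15/25/62 15/24/63 20/38/189 60/11/47 
250 18/32/120 165/15/35 0/21/62 17/34/174 14/38/142 0/20/63 18/33/176 150/6/45 
254 28/25/154 5/29/53 6/23/55 12/34/111 15/34/75 4/32/64 19/35/160 105/10/51 
258 36/28/147 14/63/102 7/123/93 5/77/76 6/104/91 11/148/98 8/126/69 21/98/226 
262 39/27/134 7/89/63 9/155/105 9/165/99 11/168/103 11/150/102 9/124/74 24/45/163 
266 173/37/55 9/69/70 11/154/106 10/151/101 11/16
[... 459 characters left out ...]
 
290 0/17/61 8/16/63 8/109/75 10/142/113 9/142/111 10/147/106 11/78/130 17/37/187 
294 174/20/65 15/16/64 11/141/92 10/154/114 11/161/125 10/149/118 9/167/107 18/38/169 
298 150/26/40 168/31/41 10/153/100 11/156/124 10/150/122 9/153/125 10/161/106 14/54/71 
302 0/0/43 143/28/37 10/154/101 10/160/115 9/150/129 11/153/122 10/144/119 12/101/63 
306 150/22/46 143/24/42 11/161/98 11/153/110 9/152/121 9/150/119 10/144/113 10/138/61 
310 150/12/41 165/25/41 11/141/98 9/140/113 10/148/122 11/149/116 12/150/104 6/97/50 
314 133/41/44 103/72/32 21/111/255 10/146/112 10/162/107 10/151/105 14/129/138 15/125/161 
318 11/166/210 23/122/255 17/141/254 17/136/255 18/138/255 17/140/255 15/145/254 16/142/255
```

Emit:
{"op": "servo_tool", "data": {"motion": [[-1, [0, 0, 0.02], 0], [-1, [0, 0, 0.03], 0], [-1, [-0.005, 0.003, 0.015], 0], [-1, [-0.015, 0.01, 0], 0], [-1, [-0.025, 0.014, 0], 0]]}}

```text
t: 4.0
ee_pos: [0.5965, 0.1848, 0.2216]
tool_rot: [0.708, 0.706, 0.001, 0.001]
force: [0.6, 1.5, -2.6]
finger_gap: 0.0387
gripper_force: 60.9
```

Emit:
{"op": "servo_tool", "data": {"motion": [[-1, [-0.03, 0.016, 0], 0], [-1, [-0.03, 0.016, 0], 0], [-1, [-0.03, 0.016, 0], 0], [-1, [-0.03, 0.016, 0], 0], [-1, [-0.03, 0.016, 0], 0]]}}

```text
t: 4.42
ee_pos: [0.4437, 0.2659, 0.2211]
tool_rot: [0.707, 0.707, -0.0, 0.0]
force: [0.6, 1.4, -1.9]
finger_gap: 0.0386
gripper_force: 60.9
```

Emit:
{"op": "servo_tool", "data": {"motion": [[-1, [-0.025, 0.014, 0], 0], [-1, [-0.017, 0.01, 0], 0], [-1, [-0.01, 0.004, 0], 0], [-1, [0, 0, 0], 0], [-1, [0, 0, 0], 0]]}}

```text
t: 4.83
ee_pos: [0.394, 0.2932, 0.2214]
tool_rot: [0.707, 0.707, 0.0, 0.0]
force: [0.6, -0.9, -0.8]
finger_gap: 0.0386
gripper_force: 60.9
```

Run:
```python
from h import *
s=bot.get_state();print(s['t'],s['ee_pos'],s['force'],s['finger_gap'],s['q'])
b=snap("side","side3")[:,:,::-1]
cv2.imwrite("pics/c3.png",cv2.resize(b[200:440,270:470],(500,600)))
```

```text
4.8333 [0.39398586 0.29321787 0.22136675] [ 0.59988846 -0.93451988 -0.7651796 ] 0.03858037923258068 [-0.20457694  0.35623128 -0.70265286  1.89927638  0.27483935  0.98330315
 -1.0310241 ]
```

View pics/c3.png

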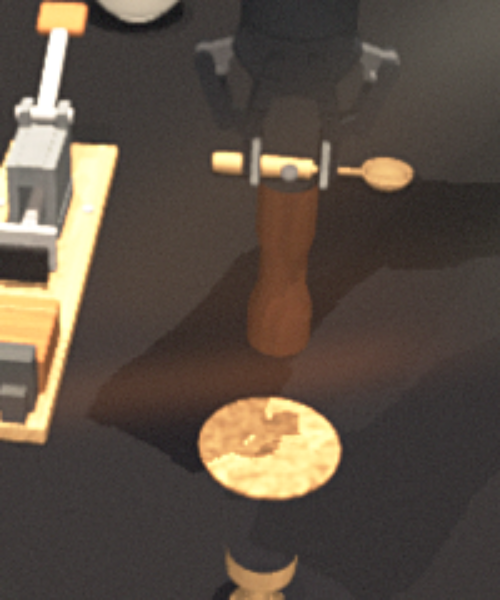

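The mill hangs upright below the fingers. Its knob is at side (386,269), its foot bottom at (382,341), and the mat lies below at (378,379).

Run:
```python
from h import *
for y in(.293,.30): print(proj("side",[[.394,y,.262],[.394,y,.114],[.394,y+.02,.119]]).round(1).tolist())
b=cv2.imread("pics/side3.png");h=cv2.cvtColor(b,cv2.COLOR_BGR2HSV)
m=cv2.inRange(h,(0,70,25),(14,255,140));
for r in range(276,346,5):
  c=np.where(m[r,360:400])[0]; print(r,360+c.min() if len(c) else 0,360+c.max() if len(c) else 0,end="; ")
```

```text
[[385.6, 265.5], [381.1, 333.1], [381.1, 337.9]]
[[385.5, 267.7], [381.0, 335.5], [381.0, 340.4]]
276 360 399; 281 362 397; 286 361 398; 291 365 399; 296 362 399; 301 368 399; 306 360 399; 311 360 399; 316 360 399; 321 360 399; 326 360 399; 331 360 397; 336 360 399; 341 360 399;
```

Emit:
{"op": "servo_tool", "data": {"motion": [[-1, [0, 0, -0.025], 0], [-1, [0, 0, -0.03], 0], [-1, [0, 0, -0.03], 0], [-1, [0, 0, -0.013], 0], [-1, [0, 0, 0], 0]]}}

```text
t: 5.3
ee_pos: [0.3934, 0.2918, 0.1205]
tool_rot: [0.708, 0.706, -0.002, -0.0]
force: [-0.1, 0.8, -1.9]
finger_gap: 0.0385
gripper_force: 61.0
```

Emit:
{"op": "servo_tool", "data": {"motion": [[-1, [0, 0, -0.003], 0], [-1, [0, 0, -0.002], 0], [-1, [0, 0, -0.002], 0], [-1, [0, 0, 0], 0], [-1, [0, 0, 0], 0]]}}

```text
t: 5.72
ee_pos: [0.3941, 0.2936, 0.1169]
tool_rot: [0.707, 0.707, 0.0, 0.0]
force: [-0.7, 0.2, -1.7]
finger_gap: 0.0387
gripper_force: 61.0
```

Emit:
{"op": "servo_tool", "data": {"motion": [[-1, [0, 0, -0.002], 0], [-1, [0, 0, -0.002], 0], [-1, [0, 0, -0.001], 0], [-1, [0, 0, 0], 0], [-1, [0, 0, 0], 0]]}}

```text
t: 6.13
ee_pos: [0.3936, 0.2935, 0.1113]
tool_rot: [0.707, 0.707, -0.0, -0.0]
force: [-0.2, -0.2, -1.3]
finger_gap: 0.0384
gripper_force: 61.0
```

Emit:
{"op": "servo_tool", "data": {"motion": [[-1, [0, 0, -0.001], 0], [-1, [0, 0, -0.001], 0], [-1, [0, 0, -0.001], 0], [-1, [0, 0, 0], 0], [-1, [0, 0, 0], 0]]}}

```text
t: 6.55
ee_pos: [0.3952, 0.295, 0.1106]
tool_rot: [0.707, 0.707, 0.002, 0.001]
force: [-2.1, -5.1, 40.8]
finger_gap: 0.0384
gripper_force: 67.2
```

Emit:
{"op": "servo_tool", "data": {"motion": [[-1, [0, 0, 0.001], 0], [-1, [0, 0, 0.001], 0], [-1, [0, 0, 0], 0], [0.4, [0, 0, 0], 0], [1, [0, 0, 0], 0]]}}

```text
t: 6.97
ee_pos: [0.3936, 0.2934, 0.1103]
tool_rot: [0.707, 0.707, -0.0, -0.0]
force: [-0.7, 0.1, 1.0]
finger_gap: 0.0618
gripper_force: 0.0
```

Emit:
{"op": "servo_tool", "data": {"motion": [[1, [0, 0, 0], 0], [1, [0, 0, 0], 0], [1, [0, 0, 0], 0], [1, [0, 0, 0.01], 0], [1, [0, 0, 0.03], 0]]}}

```text
t: 7.38
ee_pos: [0.3922, 0.2924, 0.1487]
tool_rot: [0.707, 0.707, -0.003, -0.001]
force: [0.1, -0.3, 0.9]
finger_gap: 0.0853
gripper_force: 0.0
```

Emit:
{"op": "servo_tool", "data": {"motion": [[1, [0, 0, 0.04], 0], [1, [0, 0, 0.04], 0], [1, [0, 0, 0.03], 0], [1, [0, 0, 0], 0], [1, [0, 0, 0], 0]]}}

```text
t: 7.8
ee_pos: [0.3942, 0.2939, 0.2624]
tool_rot: [0.708, 0.707, 0.002, 0.0]
force: [-0.3, -0.6, -0.5]
finger_gap: 0.0854
gripper_force: 0.0
```

Run:
```python
from h import *
s=bot.get_state();print(s['t'],s['ee_pos'],s['force'],s['finger_gap'],s['q'])
b=snap("side","side4")[:,:,::-1]
cv2.imwrite("pics/c4.png",cv2.resize(b[180:440,180:470],(669,600)))
```

```text
7.8 [0.39415904 0.29385138 0.26238441] [-0.32203582 -0.57085718 -0.45112928] 0.08541862654095786 [-0.17831604  0.3092323  -0.7252433   1.84619548  0.23371821  1.0694068
 -0.99396285]
```

View pics/c4.png

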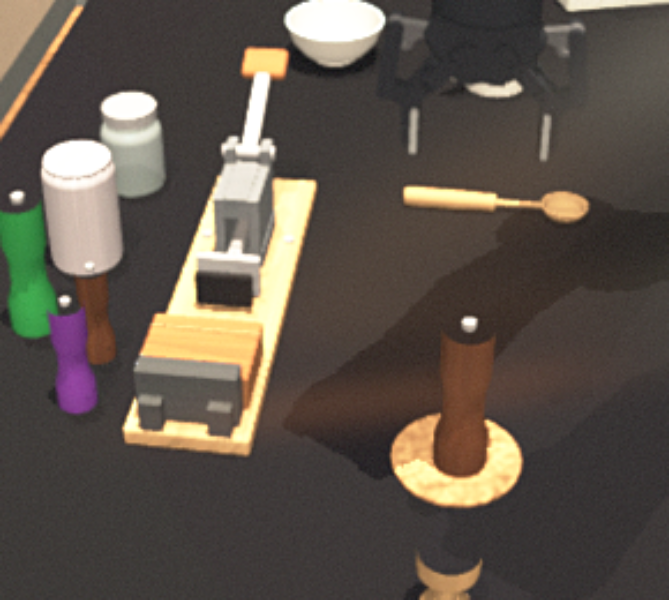

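The mill stands upright on the mat, with its knob at crop (469,323) and its foot central, and nothing else has moved. Next I go above the press pad with the fingers shut.

Emit:
{"op": "servo_tool", "data": {"motion": [[1, [0, 0, 0.01], 0], [-1, [0.008, -0.015, 0], 0], [-1, [0.016, -0.03, 0], 0], [-1, [0.018, -0.035, 0], 0], [-1, [0.018, -0.035, 0], 0]]}}

```text
t: 8.27
ee_pos: [0.4537, 0.1773, 0.2703]
tool_rot: [0.707, 0.707, -0.001, -0.0]
force: [0.8, 0.5, 0.3]
finger_gap: 0.0389
gripper_force: 0.0
```

Emit:
{"op": "servo_tool", "data": {"motion": [[-1, [0.018, -0.035, 0], 0], [-1, [0.018, -0.035, 0], 0], [-1, [0.018, -0.035, 0], 0], [-1, [0.018, -0.035, 0], 0], [-1, [0.018, -0.035, 0], 0]]}}

```text
t: 8.68
ee_pos: [0.5439, 0.0016, 0.2702]
tool_rot: [0.707, 0.707, -0.0, -0.001]
force: [0.6, 1.8, 0.5]
finger_gap: -0.0003
gripper_force: 0.0
```

Emit:
{"op": "servo_tool", "data": {"motion": [[-1, [0.018, -0.035, 0], 0], [-1, [0.018, -0.035, -0.01], 0], [-1, [0.018, -0.035, -0.03], 0], [-1, [0.016, -0.026, -0.03], 0], [-1, [0, 0, -0.01], 0]]}}

```text
t: 9.1
ee_pos: [0.61, -0.1271, 0.1909]
tool_rot: [0.709, 0.705, -0.002, -0.002]
force: [-0.1, -0.9, 0.1]
finger_gap: 0.0001
gripper_force: 0.0
```

Run:
```python
from h import *
s=bot.get_state();print(s['t'],s['ee_pos'],s['force'],s['finger_gap'],s['q'])
b=snap("side","side5")[:,:,::-1];a=snap("top","top5")[:,:,::-1]
d=np.zeros((600,800,3),np.uint8); d[:,:390]=cv2.resize(b[180:380,230:360],(390,600)); d[:240,400:]=cv2.resize(a[180:260,195:395],(400,160)).repeat(1,0) if 0 else cv2.resize(a[165:285,195:395],(400,240))
cv2.imwrite("pics/c5.png",d)
```

```text
9.1 [ 0.60996012 -0.1271446   0.19093847] [-0.12534596 -0.90672399  0.1453494 ] 5.063810728522095e-05 [ 0.43783842  0.57469487 -0.49321409  1.59688329  0.30165641  1.05218701
 -0.14685976]
```

View pics/c5.png

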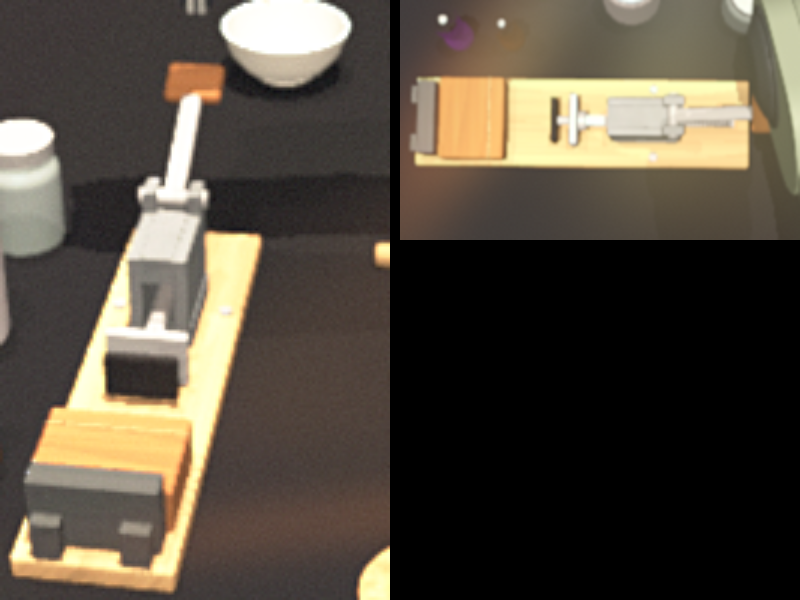

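The fingertips are just above the press pad at crop (197,10), the shoe front is at top x ≈270.5 and the breadboard face is at ≈248. First stroke.

Emit:
{"op": "servo_tool", "data": {"motion": [[-1, [0.003, 0, -0.025], 0], [-1, [0, 0, -0.015], 0], [-1, [0, 0, -0.015], 0], [-1, [0, 0, -0.015], 0], [-1, [0, 0, -0.015], 0]]}}

```text
t: 9.62
ee_pos: [0.6139, -0.12, 0.1119]
tool_rot: [0.707, 0.707, 0.0, 0.0]
force: [-0.3, -0.5, 3.9]
finger_gap: -0.0002
gripper_force: 1.4
```

Emit:
{"op": "servo_tool", "data": {"motion": [[-1, [0, 0, -0.012], 0], [-1, [0, 0, -0.006], 0], [-1, [0, 0, 0], 0], [-1, [0, 0, 0], 0], [-1, [0, 0, 0], 0]]}}

```text
t: 10.03
ee_pos: [0.6137, -0.1208, 0.0938]
tool_rot: [0.707, 0.707, 0.0, 0.0]
force: [-0.5, 0.8, 2.4]
finger_gap: -0.0001
gripper_force: 1.0
```

```bash
cat >> h.py <<'E'
def gauge(name):
    a=snap("top",name); g=a[:,:,:3].mean(2); s=bot.get_state()
    # average over rows away from rod: shoe/plate flanks
    p=np.r_[g[215:220],g[228:233]].mean(0)
    print(s['t'],s['ee_pos'].round(4),s['force'].round(1)); print(" ".join("%d:%d"%(c,p[c]) for c in range(236,300)))
E
python3 -c "
from h import *
gauge('g1')"
```

```text
10.0833 [ 0.6138 -0.1209  0.0938] [-0.8  0.5  1.9]
236:187 237:183 238:188 239:202 240:193 241:188 242:189 243:191 244:191 245:185 246:154 247:106 248:117 249:178 250:216 251:218 252:219 253:223 254:224 255:223 256:223 257:223 258:223 259:223 260:223 261:224 262:225 263:222 264:168 265:99 266:80 267:65 268:103 269:175 270:215 271:217 272:213 273:217 274:246 275:254 276:252 277:194 278:137 279:171 280:207 281:210 282:204 283:210 284:218 285:219 286:219 287:220 288:220 289:220 290:220 291:220 292:221 293:221 294:221 295:221 296:219 297:215 298:207 299:212
```

Emit:
{"op": "servo_tool", "data": {"motion": [[-1, [0, -0.005, 0.01], 0], [-1, [0, 0, 0.02], 0], [-1, [0, 0, 0.02], 0], [-1, [0, 0, 0.02], 0], [-1, [0, 0, 0.003], 0]]}}

```text
t: 10.5
ee_pos: [0.615, -0.1269, 0.1704]
tool_rot: [0.708, 0.707, 0.001, 0.002]
force: [0.5, 0.0, 1.3]
finger_gap: 0.0001
gripper_force: 0.0
```

Emit:
{"op": "servo_tool", "data": {"motion": [[-1, [0, 0, 0], 0], [-1, [0, 0, 0], 0], [-1, [0, 0, -0.015], 0], [-1, [0, 0, -0.015], 0], [-1, [0, 0, -0.015], 0]]}}

```text
t: 10.92
ee_pos: [0.6131, -0.1266, 0.1198]
tool_rot: [0.707, 0.707, -0.0, -0.0]
force: [0.1, -0.4, 3.2]
finger_gap: -0.0002
gripper_force: 1.2
```

Emit:
{"op": "servo_tool", "data": {"motion": [[-1, [0, 0, -0.015], 0], [-1, [0, 0, -0.013], 0], [-1, [0, 0, -0.003], 0], [-1, [0, 0, 0], 0], [-1, [0, 0, 0], 0]]}}

```text
t: 11.33
ee_pos: [0.6134, -0.1261, 0.0901]
tool_rot: [0.707, 0.707, -0.0, -0.0]
force: [-0.5, 0.5, 1.4]
finger_gap: 0.0002
gripper_force: 1.0
```

```bash
python3 -c "
from h import *
gauge('g2')
for c in (247,264.2,251,255,260): print(c,onz('top',(c,224),.06))"
```

```text
11.3833 [ 0.6136 -0.1261  0.0905] [-1.   0.1  2.1]
236:187 237:183 238:188 239:202 240:193 241:188 242:189 243:191 244:191 245:185 246:154 247:106 248:117 249:178 250:216 251:218 252:219 253:222 254:223 255:223 256:224 257:225 258:223 259:186 260:118 261:84 262:72 263:81 264:129 265:177 266:215 267:217 268:217 269:230 270:252 271:253 272:224 273:153 274:141 275:176 276:207 277:207 278:208 279:212 280:216 281:217 282:218 283:218 284:220 285:220 286:220 287:220 288:220 289:220 290:220 291:220 292:221 293:221 294:221 295:221 296:219 297:215 298:206 299:212
247 [0.62059388 0.18893962 0.06      ]
264.2 [0.61994292 0.14693169 0.06      ]
251 [0.62044254 0.17917042 0.06      ]
255 [0.62029117 0.16940115 0.06      ]
260 [0.62010192 0.1571895  0.06      ]
```

Emit:
{"op": "servo_tool", "data": {"motion": [[-1, [0, 0, 0.02], 0], [-1, [0, 0, 0.03], 0], [-1, [0, 0, 0.03], 0], [-1, [0, 0, 0], 0], [-1, [0, 0, 0], 0]]}}

```text
t: 11.8
ee_pos: [0.6145, -0.1263, 0.1722]
tool_rot: [0.707, 0.707, 0.001, 0.002]
force: [-0.9, 0.1, -0.8]
finger_gap: 0.0002
gripper_force: 0.0
```

Emit:
{"op": "servo_tool", "data": {"motion": [[-1, [0, 0, 0], 0], [-1, [0, 0, 0], 0], [-1, [0, 0, -0.015], 0], [-1, [0, 0, -0.015], 0], [-1, [0, 0, -0.015], 0]]}}

```text
t: 12.22
ee_pos: [0.6132, -0.1263, 0.1238]
tool_rot: [0.707, 0.707, -0.0, -0.0]
force: [0.5, -1.1, 2.8]
finger_gap: -0.0001
gripper_force: 1.1
```

Emit:
{"op": "servo_tool", "data": {"motion": [[-1, [0, 0, -0.015], 0], [-1, [0, 0, -0.015], 0], [-1, [0, 0, -0.008], 0], [-1, [0, 0, 0], 0], [-1, [0, 0, 0], 0]]}}

```text
t: 12.63
ee_pos: [0.6131, -0.1261, 0.0867]
tool_rot: [0.707, 0.707, -0.0, -0.001]
force: [-1.6, 0.2, 2.2]
finger_gap: -0.0002
gripper_force: 1.2
```

```bash
python3 -c "
from h import *
gauge('g3')"
```

```text
12.6833 [ 0.6134 -0.1261  0.0873] [-1.6 -0.5  2.3]
236:187 237:184 238:188 239:202 240:193 241:189 242:190 243:191 244:192 245:186 246:154 247:107 248:118 249:178 250:217 251:220 252:202 253:138 254:92 255:87 256:72 257:107 258:177 259:216 260:218 261:213 262:218 263:251 264:254 265:247 266:171 267:127 268:176 269:209 270:210 271:207 272:211 273:217 274:217 275:217 276:219 277:219 278:219 279:219 280:219 281:219 282:218 283:219 284:220 285:220 286:220 287:220 288:220 289:220 290:220 291:220 292:221 293:221 294:221 295:221 296:219 297:215 298:207 299:212
```

Emit:
{"op": "servo_tool", "data": {"motion": [[-1, [0, 0, 0.02], 0], [-1, [0, 0, 0.03], 0], [-1, [0, 0, 0.035], 0], [-1, [0, 0, 0], 0], [-1, [0, 0, 0], 0]]}}

```text
t: 13.1
ee_pos: [0.6146, -0.1263, 0.1746]
tool_rot: [0.707, 0.707, 0.001, 0.002]
force: [-0.2, -0.6, -0.3]
finger_gap: 0.0003
gripper_force: 0.0
```

Emit:
{"op": "servo_tool", "data": {"motion": [[-1, [0, 0, 0], 0], [-1, [0, 0, 0], 0], [-1, [0, 0, -0.02], 0], [-1, [0, 0, -0.015], 0], [-1, [0, 0, -0.015], 0]]}}

```text
t: 13.52
ee_pos: [0.613, -0.1263, 0.1205]
tool_rot: [0.707, 0.707, -0.0, -0.0]
force: [-0.3, -0.9, 2.4]
finger_gap: 0.0002
gripper_force: 1.2
```

Emit:
{"op": "servo_tool", "data": {"motion": [[-1, [0, 0, -0.015], 0], [-1, [0, 0, -0.01], 0], [-1, [0, 0, -0.006], 0], [-1, [0, 0, -0.004], 0], [-1, [0, 0, 0], 0]]}}

```text
t: 13.93
ee_pos: [0.6131, -0.1263, 0.0863]
tool_rot: [0.707, 0.707, -0.0, -0.0]
force: [-2.1, -0.3, 2.6]
finger_gap: 0.0002
gripper_force: 1.3
```

```bash
python3 -c "
from h import *
gauge('g4')"
```

```text
13.9833 [ 0.6133 -0.1261  0.0869] [-1.5  0.   2. ]
236:187 237:183 238:188 239:202 240:193 241:188 242:189 243:191 244:191 245:185 246:156 247:113 248:98 249:95 250:78 251:98 252:153 253:193 254:216 255:213 256:215 257:247 258:254 259:250 260:179 261:122 262:153 263:189 264:207 265:203 266:207 267:217 268:220 269:219 270:219 271:220 272:220 273:220 274:219 275:218 276:218 277:219 278:219 279:219 280:218 281:218 282:218 283:218 284:220 285:220 286:220 287:220 288:220 289:220 290:220 291:220 292:221 293:221 294:221 295:221 296:219 297:214 298:206 299:212
```

Emit:
{"op": "servo_tool", "data": {"motion": [[-1, [0, 0, 0.02], 0], [-1, [0, 0, 0.03], 0], [-1, [0, 0, 0.035], 0], [-1, [0, 0, 0], 0], [-1, [0, 0, 0], 0]]}}

```text
t: 14.4
ee_pos: [0.6147, -0.1262, 0.1744]
tool_rot: [0.707, 0.707, 0.001, 0.002]
force: [-0.3, 0.1, -0.9]
finger_gap: 0.0003
gripper_force: 0.0
```

Emit:
{"op": "servo_tool", "data": {"motion": [[-1, [0, 0, 0], 0], [-1, [0, 0, 0], 0], [-1, [0, 0, -0.02], 0], [-1, [0, 0, -0.015], 0], [-1, [0, 0, -0.01], 0]]}}

```text
t: 14.82
ee_pos: [0.6126, -0.1262, 0.1248]
tool_rot: [0.707, 0.707, -0.001, -0.001]
force: [-0.7, -2.2, 3.1]
finger_gap: 0.0
gripper_force: 1.3
```

Emit:
{"op": "servo_tool", "data": {"motion": [[-1, [0, 0, -0.008], 0], [-1, [0, 0, -0.006], 0], [-1, [0, 0, 0], 0], [-1, [0, 0, 0], 0], [-1, [0, 0, 0], 0]]}}

```text
t: 15.23
ee_pos: [0.6136, -0.1259, 0.1134]
tool_rot: [0.707, 0.707, 0.0, -0.0]
force: [-0.7, 2.0, 2.0]
finger_gap: -0.0003
gripper_force: 1.0
```

```bash
python3 -c "
from h import *
gauge('g5')"
```

```text
15.2833 [ 0.6136 -0.126   0.1135] [-0.3  1.2  1.2]
236:186 237:185 238:192 239:196 240:191 241:190 242:191 243:192 244:190 245:175 246:129 247:101 248:99 249:84 250:92 251:144 252:194 253:221 254:240 255:252 256:252 257:201 258:132 259:136 260:174 261:202 262:204 263:203 264:208 265:217 266:219 267:219 268:220 269:220 270:219 271:220 272:220 273:219 274:219 275:219 276:219 277:219 278:219 279:219 280:219 281:218 282:218 283:218 284:220 285:220 286:220 287:220 288:220 289:220 290:220 291:220 292:221 293:221 294:221 295:221 296:218 297:214 298:206 299:212
```

Comparing edge positions: the plate-to-shoe gap shrank from ≈8.2 px to 6.0 px, so the squeeze is about 5 mm, and the board has moved ≈1 mm onto the stop. I'll press a little further.

Emit:
{"op": "servo_tool", "data": {"motion": [[-1, [0, 0, -0.003], 0], [-1, [0, 0, -0.003], 0], [-1, [0, 0, -0.002], 0], [-1, [0, 0, 0], 0], [-1, [0, 0, 0], 0]]}}

```text
t: 15.7
ee_pos: [0.6136, -0.1264, 0.1049]
tool_rot: [0.707, 0.707, 0.0, 0.0]
force: [0.2, -2.1, 4.0]
finger_gap: -0.0001
gripper_force: 1.8
```

Emit:
{"op": "servo_tool", "data": {"motion": [[-1, [0, 0, 0], 0], [-1, [0, 0, 0], 0], [-1, [0, 0, 0], 0], [-1, [0, 0, 0], 0], [-1, [0, 0, 0], 0]]}}

```text
t: 16.12
ee_pos: [0.6135, -0.1263, 0.105]
tool_rot: [0.707, 0.707, 0.0, 0.0]
force: [0.9, -1.1, 3.3]
finger_gap: -0.0003
gripper_force: 1.8
```

```bash
python3 -c "
from h import *
gauge('g6')
b=snap('side','side6'); print(np.abs(b[:,:].astype(int)-cv2.imread('pics/side5.png')[:,:,::-1])[330:420,340:420].max())
cv2.imwrite('pics/c6.png',cv2.resize(b[180:440,200:430,::-1],(530,600)))"
```

```text
16.1667 [ 0.6135 -0.1263  0.105 ] [ 1.8 -1.8  4.2]
236:185 237:184 238:191 239:195 240:190 241:188 242:190 243:191 244:189 245:174 246:127 247:99 248:97 249:81 250:89 251:143 252:195 253:230 254:251 255:252 256:221 257:147 258:130 259:170 260:199 261:204 262:203 263:208 264:217 265:219 266:218 267:219 268:220 269:220 270:219 271:219 272:219 273:219 274:218 275:218 276:218 277:218 278:218 279:218 280:218 281:218 282:218 283:218 284:219 285:220 286:220 287:220 288:220 289:219 290:219 291:220 292:221 293:221 294:221 295:220 296:218 297:214 298:206 299:211
15
```

View pics/c6.png

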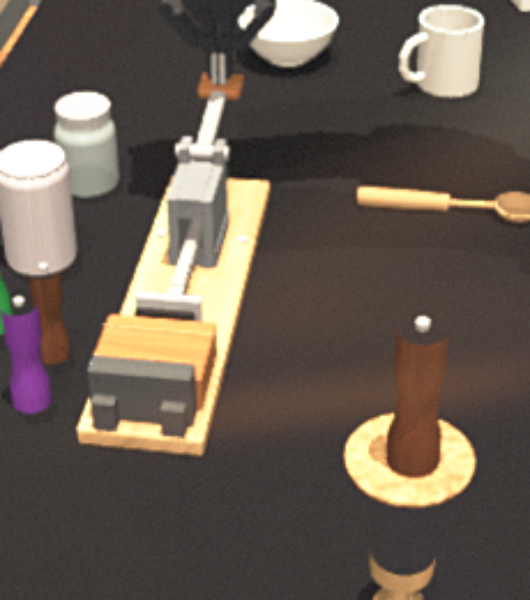

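The fingers hold the pad down at crop (218,80). The shoe presses the breadboard against the stop, the mill stands on the mat, and the gap gauge gives a squeeze of about 7 mm, steady. I'll hand in.

```bash
python3 -c "
from rig import bot
print(bot.sign_off())"
```

```text
the job is handed in; nothing more can be done
None
```

I stood the pepper mill upright on the cork mat, then pumped the clamp until its spring was squeezed about 7 mm by camera measurement. I handed the job in at about 16 s with the fingers still holding the lever down; the sign-off gave no verdict.

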